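# Post the mis-assembled bottle into the sprung reject box

## Task

The feeding bottle with the orange collar got the wrong part: put it into the red reject box. Keep hold of it while you press it down through the sprung yellow flap in the box's top, let go only when most of the bottle is below the box's top so that it drops inside, and come out so that the flap springs shut; leave the blue-collared bottle next to it standing where it is.

Things in the scene. Friction and masses are not known exactly. Their poses are not given: they have to be found in the camera images.
- orange_bottle: Bottle to reject: rigid closed feeding bottle standing upright, 100 mm tall, 0.1 kg. Milky body 50 mm wide up to 46 mm height, ORANGE collar 48 mm wide from 46 to 60 mm, clear dome cap 40 mm wide, straight-sided from 60 to 93 mm, rounded above. Grip it from above across the dome at about 82 mm height. Origin: centre of its underside; z up its axis; its yaw means nothing.
- blue_bottle: The good bottle, same shape and size but with a dusty BLUE collar; it stands on the open bench near the orange one (which stands where varies) and must stay. Origin: centre of its underside.
- reject_mouth (a point): Centre of the mouth in the red reject box's flat top, 215 mm above the bench; z up. The fixed box is 220 mm along x, 250 mm along y, red with clear walls at its x ends. The mouth is a hole 106 mm along x by 160 mm along y in the 6 mm top plate, closed by the yellow flap. Inside, the box is wider than the mouth; its padded floor is 207 mm below the top.
- reject_flap (a joint): Angle (rad) of the sprung yellow flap in the mouth: 0 = shut, level, 8 mm below the box's top; swings down into the box to 1.45. 101 mm long, hinged at the mouth's +x edge (dark rod), black strip at its free edge. Spring 0.11 N m shut, 0.17 open: a bottle set on it does not go in, pressing one through takes 4 to 10 N. Lowered at the centre, it opens to about 1.3 and leans on the bottle.
There are look-alikes about, which are no part of the job. What is shaped like the orange_bottle but purple is not meant.

How it is judged:
By the outcome, as a careful person would: the job done as asked, in the order asked, and still so for the second after the job is handed in, with the robot touching nothing.
It also fails if it takes over 45 s, if anything falls off the work surface, if the arm or the gripper's body presses on something with over 40 N, if the wrist force passes 120 N, or if a joint passes its speed limit or range.

## Robot

A 7-joint arm with a two-finger parallel gripper is mounted at the origin on the work surface. World frame = base frame: x ahead of the robot, y to its left, z up, the work surface at z = 0. Lengths are in m, angles in rad, forces in N, time in s.
With the tool pointing down it reaches from about 0.4 to 0.9 m from the base axis. Payload 5.5 kg.
Tool frame: the origin (TCP) lies midway between the tips of the shut fingers; the grasp point (between the pads) lies 19 mm behind it (grasp_offset is the distance from the TCP to the grasp point, in m); z points along the fingers, y is the direction in which the jaws open and shut (so a half turn about z gives the same grasp; the last joint's range is limited). The gripper opens to 92 mm and grips with 3 to 60 N. Pads are 19 mm wide; open, the fingers measure 130 mm over their backs; the gripper's body (75 mm by 190 mm) begins 47 mm behind the grasp point.
Start: joints at [1.451, 0.501, -0.427, 1.55, 0.221, 1.138, -0.21], TCP at [0.243, -0.603, 0.188] pointing down, gripper open.
Joint ranges: [-2.88, 2.88], [-0.31, 2.03], [-1.54, 1.56], [0.2, 2.42], [-1.41, 4.55], [0.19, 2.02], [-2.57, 2.57]. Speed limits (rad/s): [2.57, 2.57, 3.14, 3.14, 3.14, 3.14, 3.14].

## Interface

Orientations are given as a 3x3 rotation matrix whose columns are the frame's x, y, z axes.
In Python, from workcell import * gives the robot as it stands.
- The arm moves only by the tool drive_tool, never from a script. Its argument "motion" is one flat list of numbers, 6 for each row, row after row: the shift along the tool's x, y, z in mm, then the turn, a rotation vector about the tool's x, y, z in units of 6 degrees (1.0 is 6 degrees). In form: [tx, ty, tz, rx, ry, rz, tx, ty, tz, rx, ry, rz, ...]. A call has 1 to 8 rows; each row is the pose to reach, as a shift and turn from the pose measured when the call began, along the tool's axes at that moment; what a row does not reach only later rows make up. A row lasts 1/12 s, in which the tool goes at most 41.7 mm and 7.16 degrees, less where a joint would pass 70% of its speed; a pose out of reach is approached as far as the arm can. A call with a gripper value outside its range is refused whole. "jaw" is the finger opening in mm, from 0 to 91.8, set as the call begins (left out, the last holds). The fingers move at their own pace and stop on an object; "grip_force" is the grip in N (left out, the last holds). Time passes only in rows, so rows that repeat a pose let the fingers close. It gives the time, the measured TCP pose, the force and the opening at its end, in the units of the state.
- state(): the state, without advancing time (a new reading comes with each control period).
- capture(name): name is "scene" or "top" or "wrist"; returns a dict with "img" (480x640x3 uint8, red, green, blue), "z_map" (480x640 float32, m along the optical axis (not along the pixel's ray), 0 where there is no reading), "mtx" (3x3 intrinsics, pixels), "R" (3x3) and "t" (3): a world point X has camera coordinates R X + t. Camera axes: x right, y down, z forward; pixel columns grow to the right and rows downward; lengths in m; the calibration is good to about 2 mm. A picture is of the moment at which its call begins.
- job_done(): hands the job in, once; it reports no verdict.
The state is a dict: "time": time; "joints": joint angles; "joint_vel": joint speeds; "tau": joint torques, N m; "eef_pos": TCP position; "tool_rot": TCP orientation; "contact_force": force on the tool from outside, world axes, zero at the start; "moment": the same for the moment, N m; "finger_gap": finger opening in m.
Only numpy, scipy, OpenCV 4.12 (cv2) and the standard library are available. Lean on these libraries where they do the work, as an engineer would, in place of code of your own. Each camera call takes 0.05 s, during which the arm holds its last target.

## Working session

There is one attempt and no reset: what is moved stays moved. The work goes in short steps, Python scripts to look and compute and a tool call to move; the robot and the scene stay as the last step left them, time stands still between calls to the robot, and variables do not carry over. Pictures are saved under pics/ and viewed, and the job is handed in when it is done.

Besides the shell and the picture viewer there is one more tool, called after "Request:" as a command line: name --argument value ..., lists and objects as JSON in quotes. drive_tool: Moves the arm, as the interface text tells. Its arguments: {"type":"object","properties":{"motion":{"type":"array","items":{"type":"number"}},"jaw":{"type":"number"},"grip_force":{"type":"number"}},"required":["motion"]}

```bash
mkdir -p pics; python3 - <<'E'
from workcell import *
import cv2,pickle
print(state())
d={}
for n in ("scene","top","wrist"):
    c=capture(n); d[n]=c; cv2.imwrite(f"pics/a_{n}.png",c["img"][:,:,::-1]); print(n,c["mtx"].tolist(),c["R"].round(4).tolist(),c["t"].tolist())
pickle.dump(d,open("a.pkl","wb"))
E
```

```text
{'time': 0.0, 'joints': array([ 1.45121758,  0.50187699, -0.42676316,  1.55144854,  0.22082081,
        1.13831429, -0.21030035]), 'joint_vel': array([ 0.00096869,  0.00016812, -0.0006816 ,  0.0011786 , -0.00100882,
       -0.00108609,  0.0009382 ]), 'tau': array([ 4.70251452e-04, -5.66604066e+01, -5.81615388e+00, -2.79116482e+01,
       -6.87804865e-02,  3.07516870e-02,  1.94555569e-04]), 'eef_pos': array([ 0.2424191 , -0.60225604,  0.18725831]), 'tool_rot': array([[ 9.27616039e-01,  3.73534450e-01, -7.05829447e-04],
       [ 3.73535115e-01, -9.27614179e-01,  1.85827538e-03],
       [ 3.93924678e-05, -1.98741813e-03, -9.99998024e-01]]), 'contact_force': array([0.16817208, 0.03740825, 0.65428476]), 'moment': array([ 0.02661065,  0.00849972, -0.01450086]), 'finger_gap': 0.09161327254964446}
scene [[475.5922893967195, 0.0, 324.64466272398266], [0.0, 475.5922893967195, 243.54555698781368], [0.0, 0.0, 1.0]] [[-0.2753, 0.9612, -0.0167], [0.7395, 0.2006, -0.6425], [-0.6143, -0.1892, -0.7661]] [0.16210149325594506, -0.27921911155656537, 1.4625268978685562]
top [[454.4634734097448, 0.0, 310.0383666889995], [0.0, 454.4634734097448, 238.8475583198744], [0.0, 0.0, 1.0]] [[0.0294, -0.9989, 0.0365], [-0.9889, -0.0344, -0.1447], [0.1458, -0.0318, -0.9888]] [-0.04600444083922995, 0.5320512982250649, 0.9486923960370401]
wrist [[416.8186610319932, 0.0, 324.955723321686], [0.0, 416.8186610319932, 237.3104310760038], [0.0, 0.0, 1.0]] [[0.3738, -0.9275, -0.0021], [-0.8852, -0.3574, 0.2977], [-0.2769, -0.1095, -0.9546]] [-0.6495805250365829, -0.03792740602962984, 0.39257637794197786]
```

View pics/a_scene.png

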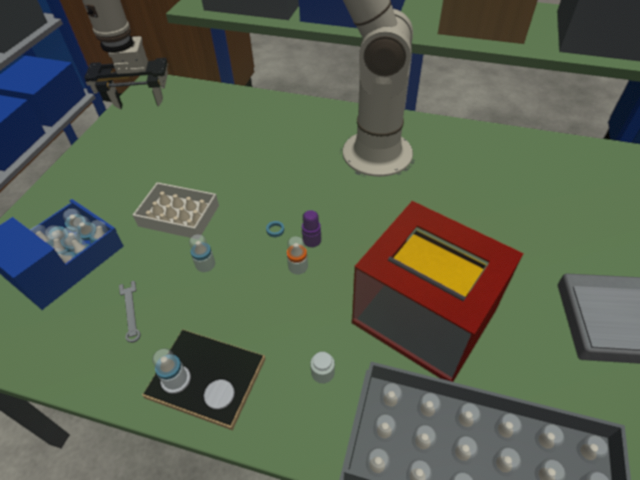

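View pics/a_top.png

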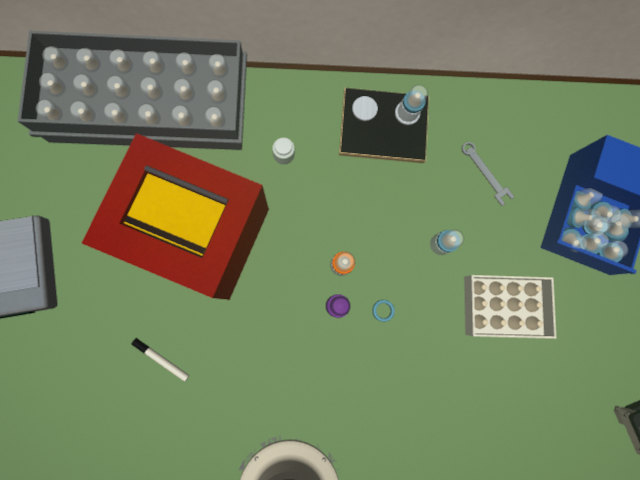

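View pics/a_wrist.png

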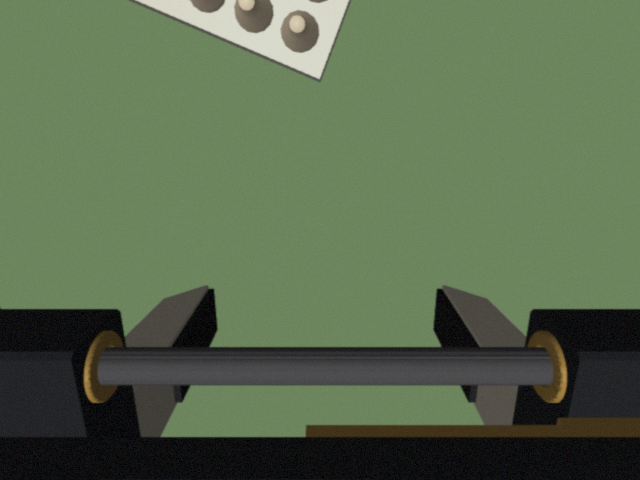

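Scene: the orange-collar bottle is at top (343,263) / scene (297,254). Look-alikes are the purple bottle at top (339,306), the blue-collared bottles at (449,241) and (413,100), and the white one at (283,150). I choose (343,263). The red box with the yellow flap is at top (177,215).

```bash
cat > h.py <<'E'
import numpy as np,cv2,pickle
def ray(c,u,v):
    d=np.linalg.inv(c["mtx"])@[u,v,1]; R=c["R"];o=-R.T@c["t"]; return o,R.T@d
def onz(c,u,v,z):
    o,d=ray(c,u,v); return o+d*(z-o[2])/d[2]
def px(c,X):
    p=c["mtx"]@(c["R"]@np.asarray(X,float)+c["t"]); return p[:2]/p[2]
def cloud(c):
    v,u=np.mgrid[:480,:640]; z=c["z_map"].astype(float); K=c["mtx"]
    P=np.stack([(u-K[0,2])/K[0,0]*z,(v-K[1,2])/K[1,1]*z,z],-1)
    return (P-c["t"])@c["R"]
def tri(cs,ps):
    A=np.zeros((3,3));b=np.zeros(3)
    for c,p in zip(cs,ps):
        o,d=ray(c,*p); d/=np.linalg.norm(d); M=np.eye(3)-np.outer(d,d); A+=M;b+=M@o
    return np.linalg.solve(A,b)
E
python3 - <<'E'
from h import *
D=pickle.load(open("a.pkl","rb"))
def blobs(n,lo,hi,amin):
    h=cv2.cvtColor(D[n]["img"],cv2.COLOR_RGB2HSV); m=cv2.inRange(h,lo,hi)
    k,l,s,ce=cv2.connectedComponentsWithStats(m)
    return [(s[i].tolist(),ce[i].round(1).tolist()) for i in range(1,k) if s[i,4]>amin],l
for n in("scene","top"):
    for nm,lo,hi in(("orange",(7,150,120),(18,255,255)),("purple",(125,80,30),(155,255,255)),("blue",(95,70,60),(110,220,255)),("yellow",(20,150,120),(30,255,255))):
        b,_=blobs(n,lo,hi,40); print(n,nm,b)
        if nm=="orange" or nm=="purple" or nm=="blue":
            for s,ce in b: 
                if s[4]<900: 
                    bb=(s[0]+s[2]/2-.5,s[1]+s[3]/2-.5)
                    print("   z.053 bbox",onz(D[n],*bb,.053).round(4), "cent",onz(D[n],*ce,.055).round(4))
# box top
for n in("scene","top"):
    c=D[n];h=cv2.cvtColor(c["img"],cv2.COLOR_RGB2HSV);P=cloud(c)
    red=((h[...,0]<5)|(h[...,0]>174))&(h[...,1]>150)
    m=red&(abs(P[...,2]-.215)<.008)
    print(n,"red top z",np.median(P[...,2][m]),m.sum())
    q=P[...,:2][m].astype(np.float32)
    r=cv2.minAreaRect(q); print("box rect",r)
    mm=(m*255).astype(np.uint8)
    ct=max(cv2.findContours(mm,cv2.RETR_EXTERNAL,cv2.CHAIN_APPROX_NONE)[0],key=cv2.contourArea)[:,0]
    w=np.array([onz(c,u,v,.215)[:2] for u,v in ct],np.float32); r=cv2.minAreaRect(w); print("ray rect",r,cv2.boxPoints(r).round(3).tolist())
    y=(h[...,0]>20)&(h[...,0]<30)&(h[...,1]>150); print("yellow z",np.percentile(P[...,2][y],[5,50,95]),P[y].mean(0))
c=D["top"];P=cloud(c)
for nm,(u,v) in dict(orange=(343,263),purple=(339,306),blue=(449,241)).items():
    w=P[v-25:v+26,u-25:u+26].reshape(-1,3); k=w[(w[:,2]>.03)]; print(nm,"zmax",k[:,2].max(),k.mean(0))
a=c["img"][200:330,270:480]; b=D["scene"]["img"][200:290,170:340]
cv2.imwrite("pics/b.png",np.vstack([cv2.resize(a,(630,390))[:280],cv2.resize(b,(630,300))])[:,:,::-1])
E
```

```text
scene orange [([287, 247, 20, 13, 111], [296.6, 254.2])]
   z.053 bbox [ 0.4816 -0.1003  0.053 ] cent [ 0.4866 -0.0983  0.055 ]
scene purple [([302, 211, 18, 35, 469], [311.3, 227.5])]
   z.053 bbox [ 0.3956 -0.0915  0.053 ] cent [ 0.3951 -0.0894  0.055 ]
scene blue [([37, 0, 19, 14, 147], [45.4, 5.8]), ([0, 28, 86, 70, 2200], [40.2, 63.4]), ([219, 59, 15, 25, 146], [225.4, 73.0]), ([0, 94, 27, 29, 299], [9.0, 105.4]), ([95, 100, 11, 16, 52], [99.6, 106.8]), ([66, 127, 11, 17, 42], [70.9, 135.5]), ([0, 199, 123, 111, 4794], [56.8, 258.5]), ([267, 222, 16, 14, 98], [274.4, 228.5]), ([191, 244, 19, 16, 106], [201.2, 253.3]), ([156, 355, 25, 24, 220], [169.8, 369.0])]
   z.053 bbox [-0.5288 -1.5643  0.053 ] cent [-0.5303 -1.5673  0.055 ]
   z.053 bbox [-0.2391 -0.5992  0.053 ] cent [-0.2232 -0.5941  0.055 ]
   z.053 bbox [ 0.1456 -1.1875  0.053 ] cent [ 0.1388 -1.2076  0.055 ]
   z.053 bbox [ 0.0705 -0.9095  0.053 ] cent [ 0.0698 -0.9106  0.055 ]
   z.053 bbox [ 0.2212 -0.9138  0.053 ] cent [ 0.2256 -0.9102  0.055 ]
   z.053 bbox [ 0.4208 -0.1785  0.053 ] cent [ 0.4225 -0.178   0.055 ]

[... 1493 characters left out ...]
9772083 11020
box rect ((0.5458857417106628, 0.22184598445892334), (0.25055915117263794, 0.2198137640953064), 69.2712631225586)
ray rect ((0.5452597141265869, 0.22132886946201324), (0.24901466071605682, 0.2187645435333252), 69.31649017333984) [[0.39899998903274536, 0.14300000667572021], [0.6039999723434448, 0.06599999964237213], [0.6919999718666077, 0.29899999499320984], [0.4869999885559082, 0.37599998712539673]]
yellow z [0.20294104 0.20562588 0.20799562] [0.54953941 0.22099979 0.20413413]
orange zmax 1.0167468648502547 [ 0.47742097 -0.09465551  0.10915263]
purple zmax 1.0167468648502547 [ 0.39222749 -0.0871993   0.10286041]
blue zmax 1.0167468648502547 [ 0.53342323 -0.31723246  0.08603603]
```

View pics/b.png

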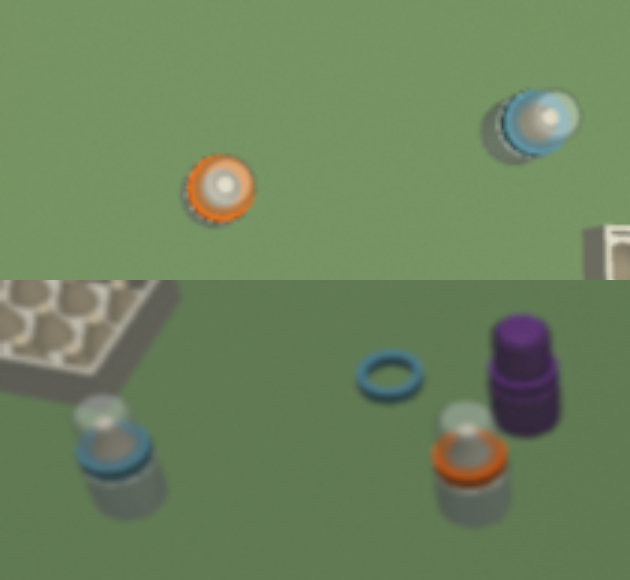

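```bash
python3 - <<'E'
from h import *
D=pickle.load(open("a.pkl","rb"))
a=D["top"]["img"][125:305,75:275]
cv2.imwrite("pics/c.png",cv2.resize(a,(660,594),interpolation=cv2.INTER_CUBIC)[:,:,::-1])
# mouth inner contour (non-red hole) at z=.215
for n in("scene","top"):
    c=D[n];h=cv2.cvtColor(c["img"],cv2.COLOR_RGB2HSV)
    red=(((h[...,0]<5)|(h[...,0]>174))&(h[...,1]>150)).astype(np.uint8)
    cs,hi=cv2.findContours(red,cv2.RETR_CCOMP,cv2.CHAIN_APPROX_NONE)
    k=max([i for i in range(len(cs)) if hi[0][i][3]>=0],key=lambda i:cv2.contourArea(cs[i]))
    w=np.array([onz(c,u,v,.215)[:2] for u,v in cs[k][:,0]],np.float32); r=cv2.minAreaRect(w); print(n,r,cv2.boxPoints(r).round(3).tolist())
E
```

```text
scene ((0.5486463904380798, 0.22103369235992432), (0.16586622595787048, 0.11912497133016586), 68.62451171875) [[0.46299999952316284, 0.16599999368190765], [0.5740000009536743, 0.12200000137090683], [0.6340000033378601, 0.2770000100135803], [0.5230000019073486, 0.3199999928474426]]
top ((0.550620973110199, 0.22055162489414215), (0.16828463971614838, 0.1211254894733429), 69.4295425415039) [[0.46399998664855957, 0.16300000250339508], [0.578000009059906, 0.11999999731779099], [0.6370000243186951, 0.27799999713897705], [0.5230000019073486, 0.32100000977516174]]
```

View pics/c.png

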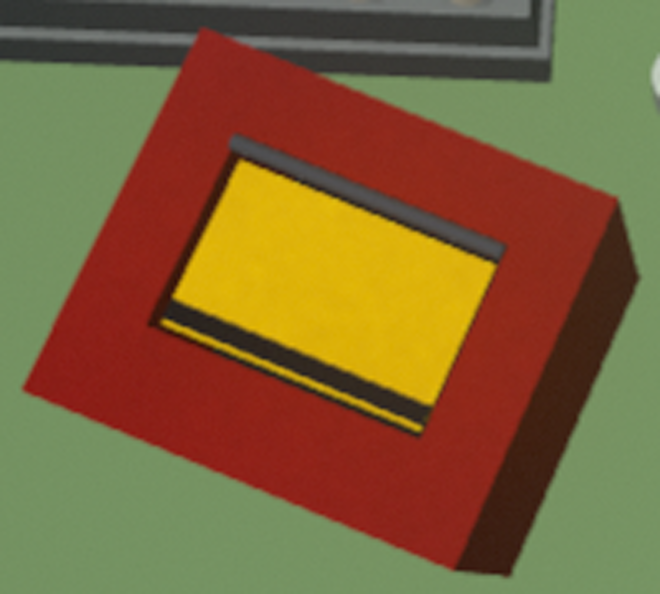

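Request:
drive_tool --motion '[26,-24,0,0,0,0.9,52,-48,0,0,0,1.8,78,-72,0,0,0,2.7,104,-96,0,0,0,3.6,130,-120,0,0,0,4.5,157,-144,0,0,0,5.4,183,-168,0,0,0,6.2,210,-193,0,0,0,7.1]' --jaw 80 --grip_force 20

```text
time: 0.82
eef_pos: [0.3655, -0.3434, 0.1877]
tool_rot: [[0.934, -0.357, -0.001], [-0.357, -0.934, 0.001], [-0.001, -0.001, -1.0]]
contact_force: [0.5, -0.8, -0.1]
finger_gap: 0.0802
```

Request:
drive_tool --motion '[3,-36,0,0,0,0,6,-72,0,0,0,0,9,-108,0,0,0,0,12,-144,0,0,0,0,15,-180,0,0,0,0,18,-216,0,0,0,0,22,-250,0,0,0,0,22,-269,0,0,0,0]'

```text
time: 1.48
eef_pos: [0.4837, -0.0956, 0.1883]
tool_rot: [[0.936, -0.353, 0.001], [-0.353, -0.936, 0.003], [-0.0, -0.003, -1.0]]
contact_force: [0.6, -0.8, 0.2]
finger_gap: 0.08
```

```bash
python3 - <<'E'
from h import *
from workcell import *
s=state();print(s["eef_pos"],s["time"])
d={}
for n in("wrist","top","scene"):
    c=capture(n);d[n]=c
    h=cv2.cvtColor(c["img"],cv2.COLOR_RGB2HSV)
    m=cv2.inRange(h,(7,150,100),(18,255,255));ys,xs=np.nonzero(m)
    if n=="wrist": m[300:]=0;ys,xs=np.nonzero(m)
    if len(xs): 
        b=((xs.min()+xs.max())/2,(ys.min()+ys.max())/2);print(n,len(xs),xs.min(),xs.max(),ys.min(),ys.max(),onz(c,*b,.053))
pickle.dump(d,open("b.pkl","wb"))
cv2.imwrite("pics/d.png",d["wrist"]["img"][:,:,::-1])
E
```

```text
[ 0.48373813 -0.09556662  0.1882601 ] 1.4833
wrist 889 299 357 183 222 [ 0.4896747  -0.10046214  0.053     ]
top 215 87 349 147 293 [0.56519087 0.16985161 0.053     ]
scene 264 287 522 202 296 [0.40135805 0.14764817 0.053     ]
```

View pics/d.png

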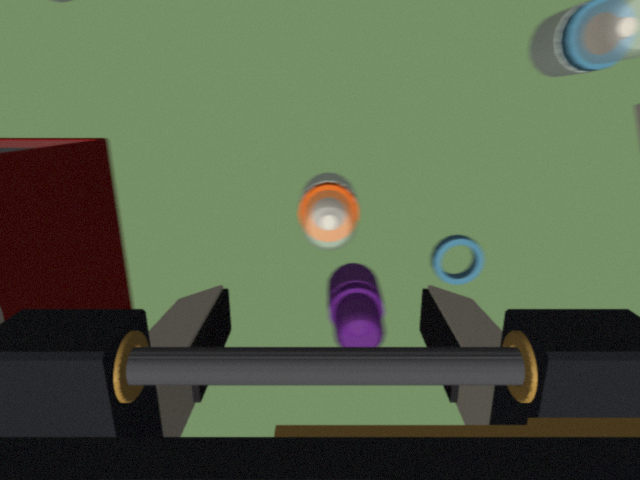

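```bash
python3 - <<'E'
from h import *
D=pickle.load(open("b.pkl","rb"));c=D["wrist"]
for X in [(.482,-.1,.1),(.482,-.1,.053),(.482,-.1,0),(.4837,-.0956,.188)]: print(px(c,X))
h=cv2.cvtColor(c["img"],cv2.COLOR_RGB2HSV)
m=cv2.inRange(h,(6,110,100),(20,255,255));m[280:]=0
ys,xs=np.nonzero(m);print(xs.min(),xs.max(),ys.min(),ys.max())
# widest row of collar
for y in range(183,225,4):
    k=xs[ys==y]; print(y,k.min() if len(k) else 0,k.max() if len(k) else 0)
t=np.linspace(0,6.283,73)
for z in(.046,.06):
    P=np.array([px(c,(.482+.024*np.cos(a),-.1+.024*np.sin(a),z)) for a in t]);print(z,P.min(0),P.max(0))
E
```

```text
[331.44851247 227.00576114]
[330.75630594 211.27462549]
[330.16563974 197.85110293]
[324.29409669 274.20961112]
297 359 182 240
183 323 335
187 314 344
191 308 349
195 304 353
199 302 355
203 299 357
207 298 358
211 298 359
215 298 359
219 299 358
223 301 355
0.046 [301.97029306 180.71298085] [359.39075979 236.69457609]
0.06 [301.00534378 183.70997549] [360.71605159 241.75235718]
```

Request:
drive_tool --motion '[0,2,10,0,0,0,-1,3,35,0,0,0,-1,3,60,0,0,0,-1,3,85,0,0,0,-1,3,105,0,0,0,-1,3,117,0,0,0,-1,3,123,0,0,0,-1,3,123,0,0,0]'

```text
time: 2.3
eef_pos: [0.4789, -0.101, 0.0635]
tool_rot: [[0.935, -0.354, -0.004], [-0.354, -0.935, 0.002], [-0.004, -0.001, -1.0]]
contact_force: [-0.6, -0.3, 0.2]
finger_gap: 0.0802
```

Request:
drive_tool --motion '[2,-3,0,0,0,0,2,-3,0,0,0,0,2,-3,0,0,0,0]'

```text
time: 2.55
eef_pos: [0.483, -0.099, 0.0645]
tool_rot: [[0.935, -0.354, -0.001], [-0.354, -0.935, 0.002], [-0.002, -0.001, -1.0]]
contact_force: [-0.3, -0.3, -0.1]
finger_gap: 0.0798
```

Request:
drive_tool --motion '[0,0,0,0,0,0,0,0,0,0,0,0,0,0,0,0,0,0,0,0,0,0,0,0,0,0,0,0,0,0,0,0,0,0,0,0]' --jaw 30 --grip_force 25

```text
time: 3.05
eef_pos: [0.483, -0.0991, 0.0646]
tool_rot: [[0.935, -0.354, -0.001], [-0.354, -0.935, 0.002], [-0.002, -0.001, -1.0]]
contact_force: [0.0, 0.0, -0.6]
finger_gap: 0.0448
```

Still closing; hold a little longer.

Request:
drive_tool --motion '[0,0,0,0,0,0,0,0,0,0,0,0,0,0,0,0,0,0,0,0,0,0,0,0]'

```text
time: 3.38
eef_pos: [0.483, -0.099, 0.0645]
tool_rot: [[0.935, -0.354, -0.001], [-0.354, -0.935, 0.002], [-0.002, -0.001, -1.0]]
contact_force: [0.0, -0.7, 0.2]
finger_gap: 0.0302
```

```bash
cat > snap.py <<'E'
import sys
from h import *
from workcell import *
d={}
for n in sys.argv[2:]:
    c=capture(n);d[n]=c;cv2.imwrite(f"pics/{sys.argv[1]}_{n}.png",c["img"][:,:,::-1])
pickle.dump(d,open(sys.argv[1]+".pkl","wb"))
s=state();print(s["time"],s["eef_pos"],s["finger_gap"],s["contact_force"])
E
python3 snap.py e wrist top scene; python3 -c "
import cv2,numpy as np
a=cv2.imread('pics/e_scene.png')[170:290,220:380];b=cv2.imread('pics/e_top.png')[200:320,270:430]
cv2.imwrite('pics/e2.png',cv2.resize(np.hstack([a,b]),(800,300),interpolation=cv2.INTER_CUBIC))"
```

```text
3.5333 [ 0.48294688 -0.0990493   0.06453954] 0.03018195840267409 [ 0.53035237 -0.5054265   0.3442962 ]
```

View pics/e_wrist.png

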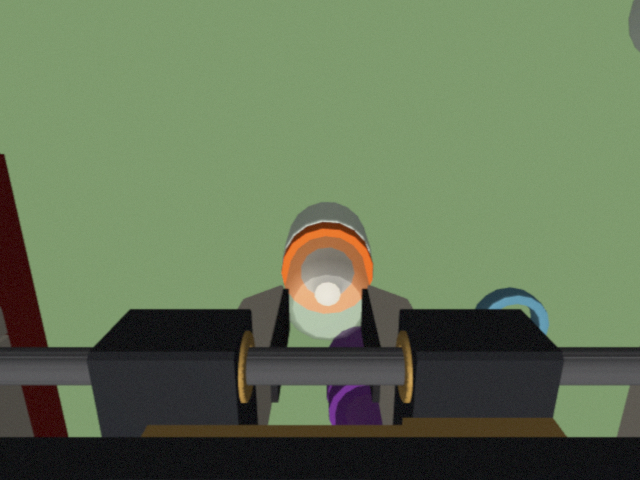

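View pics/e2.png

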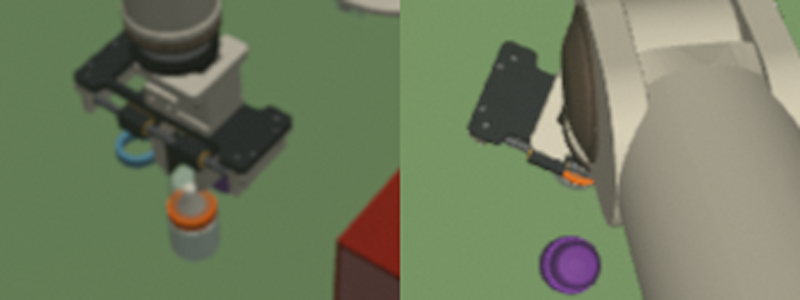

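```bash
python3 - <<'E'
from h import *
D=pickle.load(open("e.pkl","rb"));c=D["wrist"]
h=cv2.cvtColor(c["img"],cv2.COLOR_RGB2HSV)
m=cv2.inRange(h,(6,110,100),(20,255,255));m[320:]=0
ys,xs=np.nonzero(m);print(xs.min(),xs.max(),ys.min(),ys.max())
def ell(x,y):
  t=np.linspace(0,6.283,73)
  P=np.array([px(c,(x+.024*np.cos(a),y+.024*np.sin(a),z)) for a in t for z in(.046,.06)]);return P.min(0),P.max(0)
for dx in(0,.005,.01,.015,.02,.025): print(dx,ell(.482+dx*.935,-.0985-dx*.354))
print("tcp",px(c,(.483,-.099,.0645)),"grasp",px(c,(.483,-.099,.0835)))
c=D["scene"];h=cv2.cvtColor(c["img"],cv2.COLOR_RGB2HSV)
m=cv2.inRange(h,(7,150,120),(18,255,255));m[:,340:]=0
ys,xs=np.nonzero(m);print(xs.min(),xs.max(),ys.min(),ys.max(),onz(c,(xs.min()+xs.max())/2,(ys.min()+ys.max())/2,.053))
E
```

```text
281 372 222 311
0 (array([277.84398151, 221.35594916]), array([369.9407754 , 314.25821424]))
0.005 (array([277.51572608, 212.29081525]), array([370.25324846, 305.85967612]))
0.01 (array([277.18286709, 203.10239697]), array([370.57009569, 297.34745257]))
0.015 (array([276.84530702, 193.78816214]), array([370.89140957, 288.71921952]))
0.02 (array([276.50294557, 184.34550874]), array([371.21728524, 279.97258916]))
0.025 (array([276.15567957, 174.7717625 ]), array([371.54782053, 271.10510764]))
tcp [324.06314878 274.22078117] grasp [323.93571561 289.86893605]
287 306 247 259 [ 0.48160376 -0.10030464  0.053     ]
```

```bash
python3 - <<'E'
from h import *
D=pickle.load(open("e.pkl","rb"));c=D["wrist"]
for X in [(.483,-.099,.0645),(.483,-.099,.0835),(.482,-.0985,.1)]: print((c["R"]@X+c["t"])[2])
P=cloud(c)
for (u,v) in [(265,300),(265,340),(275,330),(283,300),(283,330),(283,360),(375,320),(328,330),(300,320),(328,293),(328,230),(320,370),(150,340),(270,390),(285,290)]: print(u,v,c["z_map"][v,u],P[v,u].round(4))
s=c["img"][200:420,220:440]; cv2.imwrite("pics/f.png",cv2.resize(s,(600,600),interpolation=cv2.INTER_CUBIC)[:,:,::-1])
E
```

```text
0.212623871744588
0.19449801043497666
0.17909073458367386
265 300 0.15765783 [ 0.5019 -0.0825  0.1184]
265 340 0.13071 [ 0.5005 -0.0861  0.1467]
275 330 0.14049894 [ 0.4979 -0.0872  0.137 ]
283 300 0.16052786 [ 0.4984 -0.0881  0.1158]
283 330 0.15139778 [ 0.4921 -0.0867  0.1274]
283 360 0.08762623 [ 0.5148 -0.1022  0.1858]
375 320 0.14307821 [ 0.4877 -0.1197  0.1337]
328 330 0.18304294 [ 0.4711 -0.0965  0.0993]
300 320 0.18079144 [ 0.4804 -0.087   0.1   ]
328 293 0.1764802 [ 0.4883 -0.1029  0.1004]
328 230 0.20873015 [ 0.5035 -0.1089  0.0615]
320 370 0.08717174 [ 0.5104 -0.1089  0.1869]
150 340 0.08310452 [ 0.53   -0.0801  0.1886]
270 390 0.13257693 [ 0.4849 -0.0816  0.1498]
285 290 0.1708032 [ 0.4979 -0.0877  0.1052]
```

View pics/f.png

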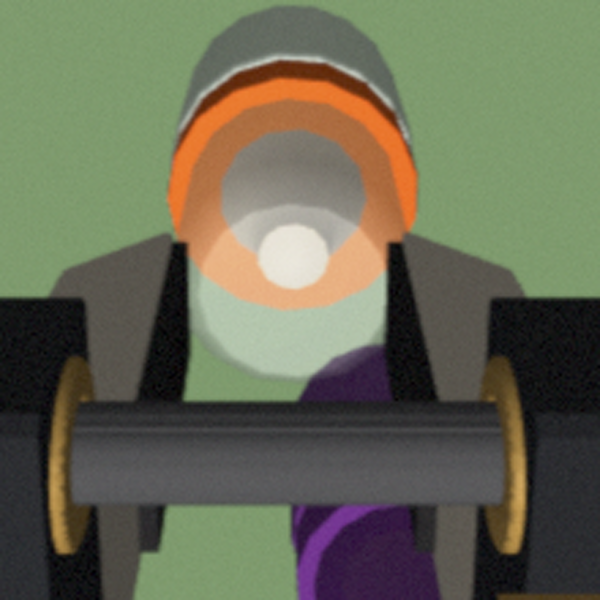

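```bash
python3 - <<'E'
from h import *
for f,z in(("a",.1873),("b",.1883),("e",.0645)):
    c=pickle.load(open(f+".pkl","rb"))["wrist"];P=cloud(c)
    # finger pixels: depth .1-.19 ; lowest z
    m=(c["z_map"]>.09)&(c["z_map"]<.178)&(P[...,2]>z); m[:280]=0
    v=P[...,2][m]; print(f,z,np.percentile(v,[0,1,5,50]),"tcp offset of 1pct",np.percentile(v,1)-z)
    ys,xs=np.nonzero(m&(P[...,2]<np.percentile(v,1)));print(xs[:5],ys[:5],np.median(P[ys,xs],0))
c=pickle.load(open("e.pkl","rb"))["scene"]
cv2.imwrite("pics/g.png",cv2.resize(c["img"][190:280,250:350],(700,595),interpolation=cv2.INTER_CUBIC)[:,:,::-1])
print(px(c,(.483,-.099,.0645)),px(c,(.483,-.099,.105)))
E
```

```text
a 0.1873 [0.22582538 0.22908835 0.2359179  0.28815455] tcp offset of 1pct 0.04178834574928214
[205 206 207 442 443] [285 285 285 285 285] [ 0.2533868  -0.64250086  0.22800991]
b 0.1883 [0.22553663 0.23014742 0.2370502  0.29042092] tcp offset of 1pct 0.04184741787999757
[219 220 221 428 429] [285 285 285 285 285] [ 0.4791483  -0.13093063  0.22893042]
e 0.0645 [0.09740971 0.09934517 0.10041158 0.17153544] tcp offset of 1pct 0.034845167622634135
[296 298 299 300 301] [280 280 280 280 280] [ 0.49199748 -0.09933674  0.09888585]
[296.53810116 250.52898457] [295.4569389  239.51607939]
```

View pics/g.png

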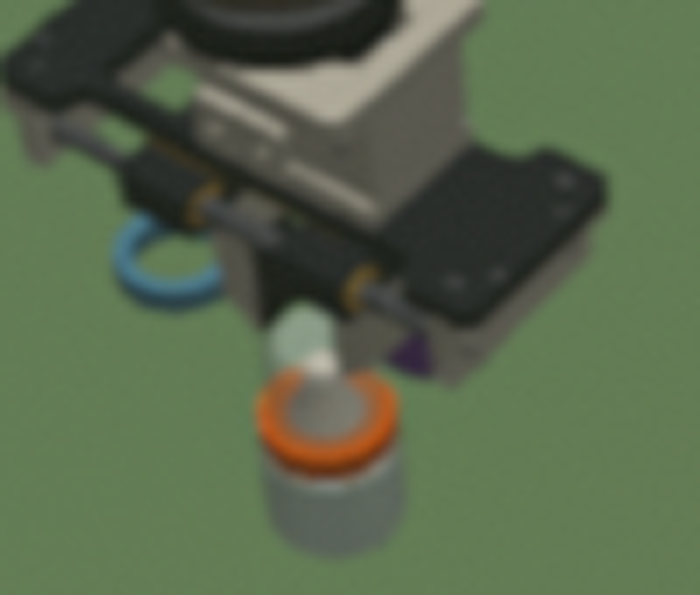

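The close missed: the reading stopped exactly at the commanded 30 mm, and wrist depth shows the fingertips at z≈0.103, just above the dome. The reported TCP is therefore about 40 mm lower than the real tips, and it is the same in all three wrist pictures. I'll open, go down in part and re-measure.

Request:
drive_tool --motion '[0,0,0,0,0,0,0,0,0,0,0,0,0,0,0,0,0,0,0,0,0,0,0,0,0,0,0,0,0,0,0,0,0,0,0,0,0,0,0,0,0,0,0,0,0,0,0,0]' --jaw 75

```text
time: 4.2
eef_pos: [0.483, -0.099, 0.0645]
tool_rot: [[0.935, -0.354, -0.001], [-0.354, -0.935, 0.002], [-0.002, -0.001, -1.0]]
contact_force: [0.1, 0.5, -0.4]
finger_gap: 0.0741
```

Request:
drive_tool --motion '[0,0,8,0,0,0,0,0,16,0,0,0,0,0,24,0,0,0,0,0,24,0,0,0]'

```text
time: 4.53
eef_pos: [0.4812, -0.0987, 0.0384]
tool_rot: [[0.935, -0.354, -0.005], [-0.354, -0.935, 0.003], [-0.006, -0.001, -1.0]]
contact_force: [1.1, 0.3, -0.4]
finger_gap: 0.0749
```

```bash
python3 snap.py i wrist scene; python3 - <<'E'
from h import *
from workcell import *
z=state()["eef_pos"][2]
c=pickle.load(open("i.pkl","rb"))["wrist"];P=cloud(c)
m=(c["z_map"]>.09)&(c["z_map"]<.178); m[:280]=0; m[:,270:390]=0
v=P[...,2][m]; q=np.percentile(v,1);print(z,v.min(),q,q-z)
h=cv2.cvtColor(c["img"],cv2.COLOR_RGB2HSV)
k=cv2.inRange(h,(6,110,100),(20,255,255));k[340:]=0;ys,xs=np.nonzero(k);print(xs.min(),xs.max(),ys.min(),ys.max())
t=np.linspace(0,6.283,73)
Q=np.array([px(c,(.482+.024*np.cos(a),-.0985+.024*np.sin(a),w)) for a in t for w in(.046,.06)]);print(Q.min(0),Q.max(0))
E
```

```text
4.6333 [ 0.48223139 -0.09866004  0.03972603] 0.0749743276402351 [ 0.09736565 -0.7471781  -0.55914752]
0.0397260261444297 0.0763346072082102 0.08025660740969111 0.040530581265261406
274 378 233 335
[270.81641257 232.27200871] [375.12769088 336.92461148]
```

View pics/i_wrist.png

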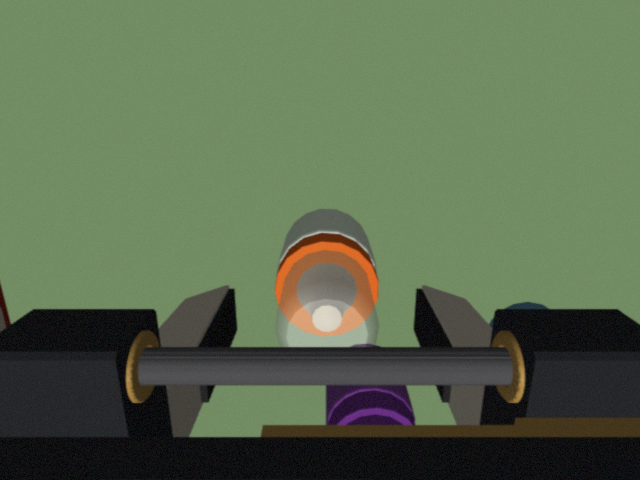

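The tips are at about 0.078, with the orange bottle centred between them at (327,300). Down 14 mm more, then close.

Request:
drive_tool --motion '[0,0,7,0,0,0,0,0,14,0,0,0,0,0,14,0,0,0]'

```text
time: 4.88
eef_pos: [0.481, -0.0985, 0.0243]
tool_rot: [[0.935, -0.354, -0.005], [-0.354, -0.935, 0.003], [-0.006, -0.001, -1.0]]
contact_force: [-0.5, 0.7, -0.5]
finger_gap: 0.0752
```

Request:
drive_tool --motion '[0,0,0,0,0,0,0,0,0,0,0,0,0,0,0,0,0,0,0,0,0,0,0,0,0,0,0,0,0,0,0,0,0,0,0,0,0,0,0,0,0,0,0,0,0,0,0,0]' --jaw 30 --grip_force 25

```text
time: 5.55
eef_pos: [0.4812, -0.0986, 0.0245]
tool_rot: [[0.935, -0.354, -0.005], [-0.354, -0.935, 0.003], [-0.006, -0.001, -1.0]]
contact_force: [0.7, 0.4, 1.0]
finger_gap: 0.0396
```

```bash
python3 snap.py j wrist
```

```text
5.6 [ 0.48123756 -0.09860771  0.0245098 ] 0.03943839210703322 [0.20343848 0.12685155 0.92806215]
```

View pics/j_wrist.png

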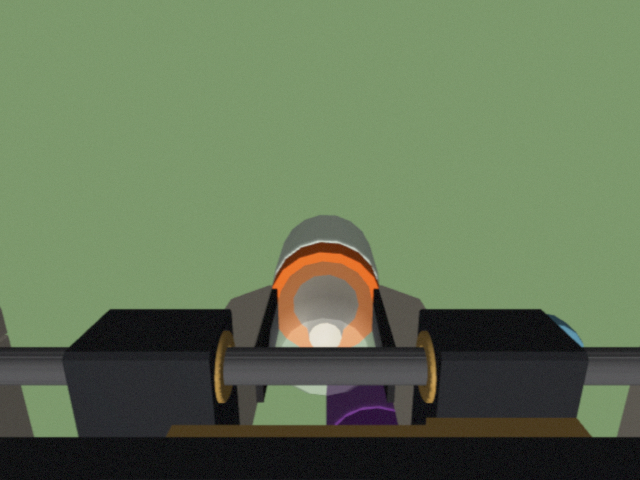

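Gripped at 39.5 mm. Lifting.

Request:
drive_tool --motion '[0,0,-15,0,0,0,0,0,-45,0,0,0,0,0,-80,0,0,0,0,0,-118,0,0,0,0,0,-155,0,0,0,0,0,-192,0,0,0,0,0,-228,0,0,0,0,0,-255,0,0,0]' --grip_force 35

```text
time: 6.27
eef_pos: [0.4831, -0.0992, 0.2827]
tool_rot: [[0.935, -0.354, -0.002], [-0.354, -0.935, 0.002], [-0.003, -0.001, -1.0]]
contact_force: [0.5, 0.2, -0.8]
finger_gap: 0.0394
```

```bash
python3 snap.py k scene wrist; python3 -c "
from workcell import *
s=state();print(s['eef_pos'],s['tool_rot'],s['joints'],s['contact_force'],s['finger_gap'])"
```

```text
6.3667 [ 0.48567845 -0.09962781  0.28453403] 0.039485910023477455 [ 0.57735016 -0.07335708 -0.9634556 ]
[ 0.48567845 -0.09962781  0.28453403] [[ 9.35190475e-01 -3.54123191e-01  3.94232249e-03]
 [-3.54124287e-01 -9.35198266e-01 -4.39767614e-04]
 [ 3.84258507e-03 -9.84805658e-04 -9.99992132e-01]] [ 0.72277022  0.14069492 -0.63094341  1.80402056  0.08823132  1.22098077
 -1.8662041 ] [ 0.57735016 -0.07335708 -0.9634556 ] 0.039485910023477455
```

View pics/k_scene.png

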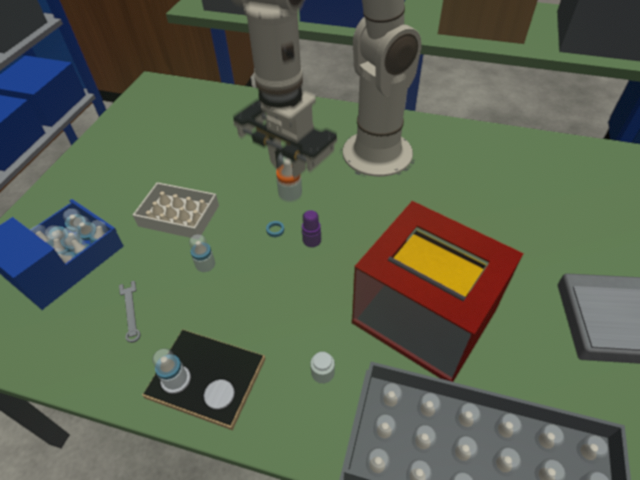

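Request:
drive_tool --motion '[-3,-15,0,0,0,0,-8,-45,0,0,0,0,-14,-80,0,0,0,0,-21,-118,0,0,0,0,-28,-155,0,0,0,0,-34,-192,0,0,0,0,-40,-228,0,0,0,0,-45,-255,0,0,0,0]'

```text
time: 7.03
eef_pos: [0.533, 0.1582, 0.2834]
tool_rot: [[0.936, -0.352, 0.002], [-0.352, -0.936, 0.001], [0.002, -0.001, -1.0]]
contact_force: [0.5, 0.1, -0.9]
finger_gap: 0.0395
```

```bash
python3 -c "
from workcell import *
s=state();print(s['eef_pos'],s['tool_rot'],s['joints'],s['contact_force'],s['finger_gap'])"
```

```text
[0.53303807 0.1581814  0.28336347] [[ 9.36060932e-01 -3.51829958e-01  2.36907768e-03]
 [-3.51832228e-01 -9.36062880e-01  6.07424877e-04]
 [ 2.00389541e-03 -1.40210458e-03 -9.99997009e-01]] [ 0.29793825  0.301725   -0.78291393  1.66594115  0.22227072  1.26332491
 -2.45997742] [ 0.47980189  0.10942732 -0.92550626] 0.03950378350880399
```

Request:
drive_tool --motion '[-3,-18,0,0,0,-0.6,-6,-36,0,0,0,-1.2,-8,-54,0,0,0,-1.2,-10,-64,0,0,0,-1.2,-10,-64,0,0,0,-1.2,-10,-64,0,0,0,-1.2]'

```text
time: 7.53
eef_pos: [0.5455, 0.2214, 0.2825]
tool_rot: [[0.973, -0.231, 0.001], [-0.231, -0.973, -0.0], [0.001, -0.0, -1.0]]
contact_force: [-0.3, -0.2, -0.7]
finger_gap: 0.0396
```

```bash
python3 snap.py l scene wrist top; python3 - <<'E'
from h import *
from workcell import *
s=state();print(s['joints'].round(3),s['tool_rot'].round(3))
d=pickle.load(open("l.pkl","rb"))
for n in("scene","wrist"):
    c=d[n];h=cv2.cvtColor(c["img"],cv2.COLOR_RGB2HSV);k=cv2.inRange(h,(6,150,110),(16,255,255))
    kk,l,st,ce=cv2.connectedComponentsWithStats(k)
    zc=s["eef_pos"][2]-.0245+.053
    for i in range(1,kk):
        if st[i,4]>60: b=(st[i,0]+st[i,2]/2-.5,st[i,1]+st[i,3]/2-.5);print(n,st[i],onz(c,*b,zc))
E
```

```text
7.6833 [0.54630647 0.21983008 0.28313399] 0.03937604180284757 [ 0.76978334 -0.76954913 -0.14751385]
[ 0.184  0.38  -0.805  1.586  0.283  1.295 -2.47 ] [[ 0.972 -0.234  0.002]
 [-0.234 -0.972 -0.001]
 [ 0.002  0.    -1.   ]]
scene [434 215  27  21 197] [0.54405823 0.21954802 0.31163399]
wrist [ 272  243  107   87 3948] [0.55192466 0.21848339 0.31163399]
```

View pics/l_scene.png

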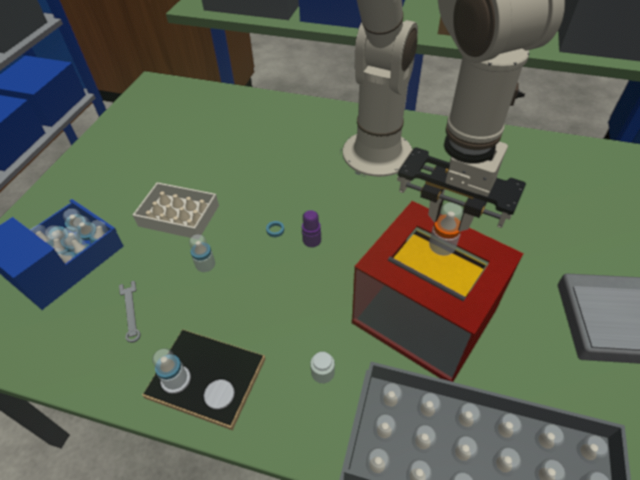

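View pics/l_wrist.png

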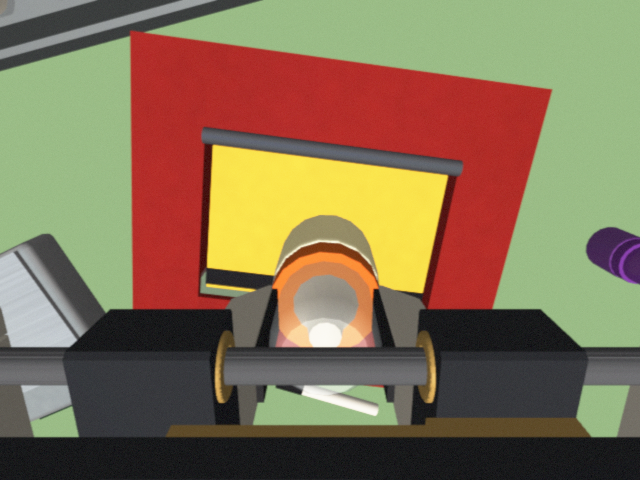

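Request:
drive_tool --motion '[0,-2,10,0,0,0,0,-2,22,0,0,0,0,-2,34,0,0,0,0,-2,44,0,0,0,0,-2,54,0,0,0,0,-2,64,0,0,0]'

```text
time: 8.18
eef_pos: [0.5468, 0.2211, 0.219]
tool_rot: [[0.972, -0.234, 0.002], [-0.234, -0.972, -0.002], [0.003, 0.002, -1.0]]
contact_force: [-2.1, -4.2, 13.8]
finger_gap: 0.0395
```

```bash
python3 snap.py m scene wrist; python3 -c "
import cv2
a=cv2.imread('pics/m_scene.png')[170:310,350:540];cv2.imwrite('pics/m2.png',cv2.resize(a,(760,560),interpolation=cv2.INTER_CUBIC))"
```

```text
8.2833 [0.54566464 0.22170392 0.21757924] 0.039561010258668546 [-3.01552522 -0.09534747  2.37424007]
```

View pics/m2.png

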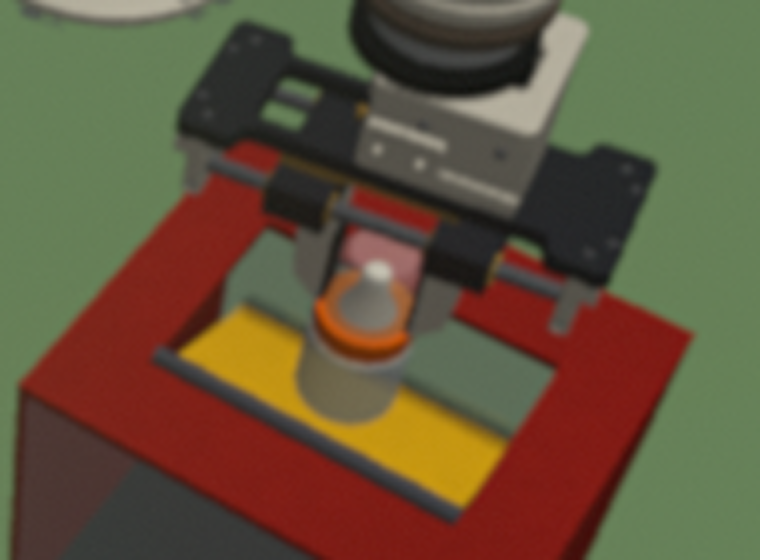

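View pics/m_wrist.png

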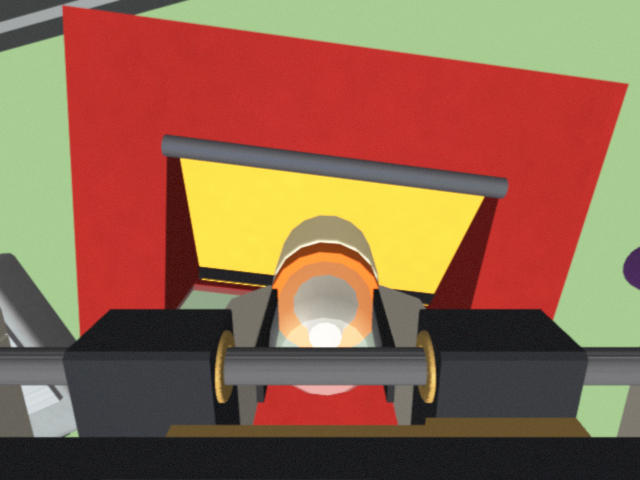

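The flap is opening cleanly, and the bottle is in the middle of the mouth and upright. Keep pressing.

Request:
drive_tool --motion '[0,0,8,0,0,0,0,0,16,0,0,0,0,0,24,0,0,0,0,0,32,0,0,0,0,0,40,0,0,0,0,0,46,0,0,0]'

```text
time: 8.78
eef_pos: [0.5449, 0.2218, 0.1704]
tool_rot: [[0.972, -0.233, -0.002], [-0.233, -0.972, -0.001], [-0.002, 0.002, -1.0]]
contact_force: [-0.4, 1.4, 1.6]
finger_gap: 0.0394
```

Request:
drive_tool --motion '[0,0,8,0,0,0,0,0,16,0,0,0,0,0,24,0,0,0,0,0,30,0,0,0,0,0,34,0,0,0,0,0,34,0,0,0]'

```text
time: 9.28
eef_pos: [0.5441, 0.2214, 0.135]
tool_rot: [[0.972, -0.233, -0.004], [-0.233, -0.972, -0.002], [-0.003, 0.003, -1.0]]
contact_force: [-1.7, 0.6, -1.6]
finger_gap: 0.0392
```

```bash
python3 snap.py n scene wrist; python3 -c "
import cv2
a=cv2.imread('pics/n_scene.png')[170:310,350:540];cv2.imwrite('pics/n2.png',cv2.resize(a,(760,560),interpolation=cv2.INTER_CUBIC))"
```

```text
9.3833 [0.54436741 0.2215243  0.1359391 ] 0.039136088561878786 [-1.05194069  1.29797913 -0.68137824]
```

View pics/n2.png

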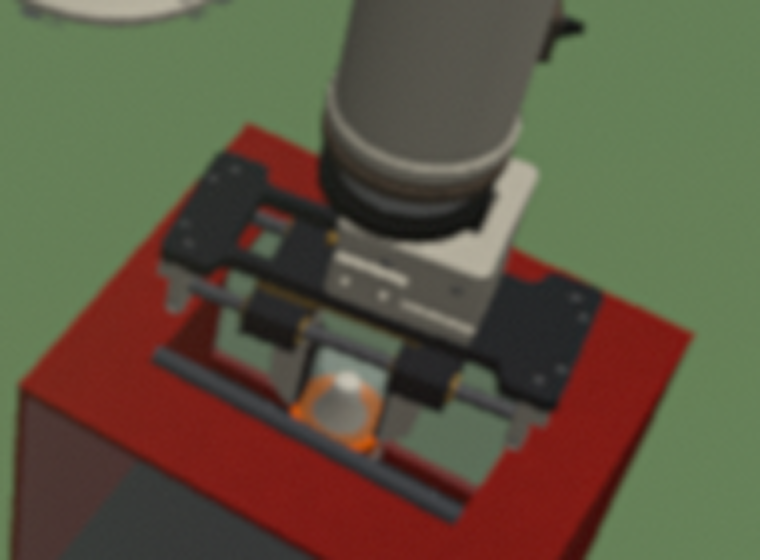

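View pics/n_wrist.png

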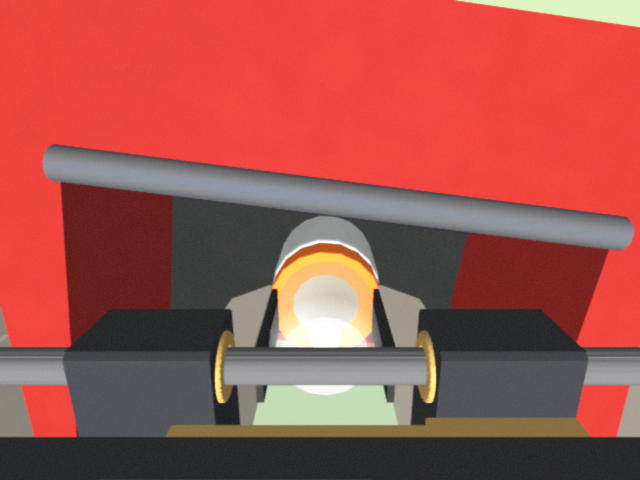

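The flap is fully down and the bottle's top is about level with the box top, so practically all of it is below. The wrist force is small. Releasing.

Request:
drive_tool --motion '[0,0,0,0,0,0,0,0,0,0,0,0,0,0,0,0,0,0,0,0,0,0,0,0,0,0,0,0,0,0,0,0,0,0,0,0,0,0,0,0,0,0,0,0,0,0,0,0]' --jaw 65

```text
time: 10.05
eef_pos: [0.5445, 0.2221, 0.1363]
tool_rot: [[0.973, -0.233, -0.002], [-0.233, -0.973, -0.001], [-0.002, 0.001, -1.0]]
contact_force: [-0.2, 1.4, 2.2]
finger_gap: 0.0651
```

```bash
python3 snap.py o scene wrist
```

```text
10.15 [0.54445388 0.22182772 0.13613012] 0.06490610212769203 [-0.47548131  2.05482552  2.36253205]
```

View pics/o_wrist.png

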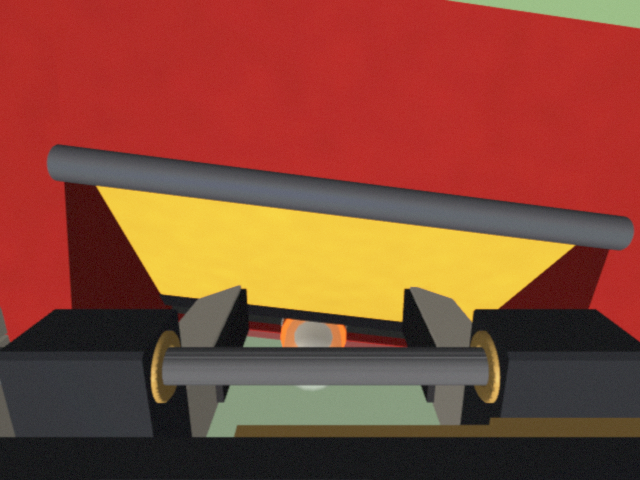

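View pics/o_scene.png

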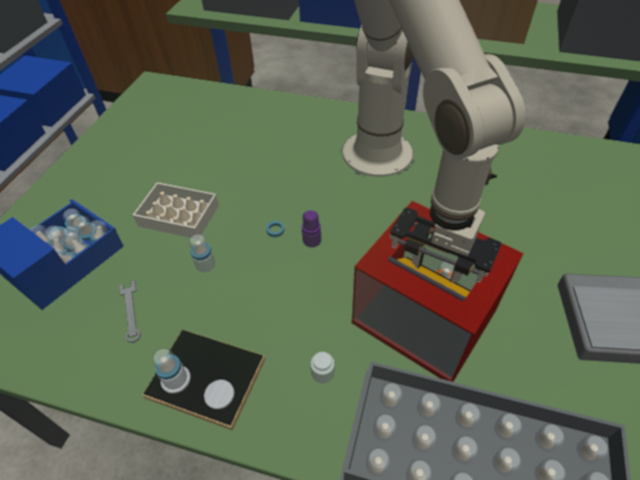

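The bottle has dropped to the floor (small orange ring at (313,335)) and the flap rests on the fingers. Straight up.

Request:
drive_tool --motion '[0,0,-8,0,0,0,0,0,-20,0,0,0,0,0,-34,0,0,0,0,0,-50,0,0,0,0,0,-68,0,0,0,0,0,-90,0,0,0,0,0,-115,0,0,0,0,0,-140,0,0,0]'

```text
time: 10.82
eef_pos: [0.5448, 0.221, 0.278]
tool_rot: [[0.972, -0.233, -0.003], [-0.233, -0.972, -0.002], [-0.002, 0.003, -1.0]]
contact_force: [0.1, -0.0, -0.2]
finger_gap: 0.065
```

Request:
drive_tool --motion '[-8,20,-10,0,0,0,-16,50,-20,0,0,0,-30,85,-20,0,0,0,-40,120,-20,0,0,0,-50,155,-20,0,0,0,-55,190,-20,0,0,0,-60,220,-20,0,0,0,-60,220,-20,0,0,0]'

```text
time: 11.48
eef_pos: [0.433, 0.014, 0.2994]
tool_rot: [[0.97, -0.242, -0.003], [-0.242, -0.97, -0.007], [-0.002, 0.008, -1.0]]
contact_force: [-0.3, -1.0, -0.4]
finger_gap: 0.0651
```

```bash
python3 snap.py p scene top
```

```text
11.5833 [0.43512071 0.01946651 0.29971748] 0.06517132935506306 [ 0.49559138  0.24678145 -0.60393271]
```

View pics/p_scene.png

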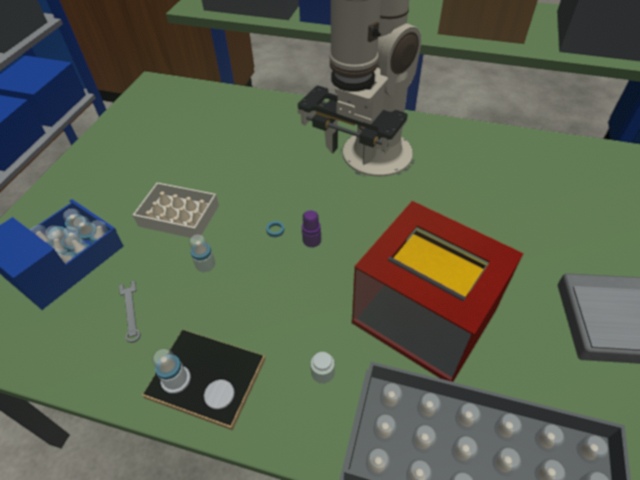

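View pics/p_top.png

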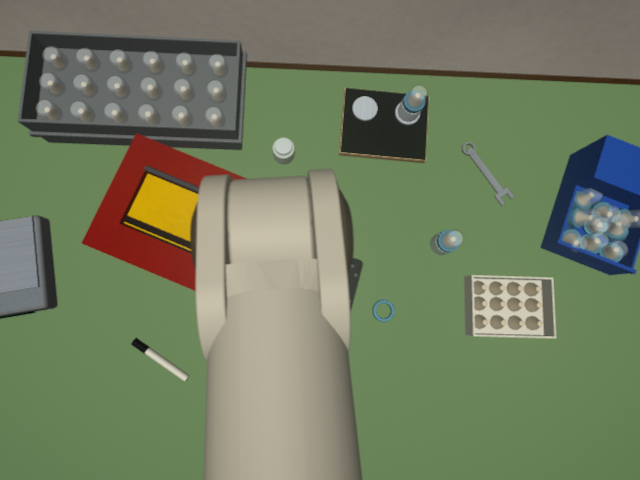

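The flap looks shut, the orange bottle is off the bench and the blue one is still at top (449,241). Last check in numbers, then hand in.

Request:
drive_tool --motion '[0,0,0,0,0,0,0,0,0,0,0,0,0,0,0,0,0,0]'

```text
time: 11.83
eef_pos: [0.4355, 0.0206, 0.2999]
tool_rot: [[0.972, -0.235, -0.001], [-0.235, -0.972, -0.003], [-0.0, 0.003, -1.0]]
contact_force: [-0.0, -0.7, 0.1]
finger_gap: 0.0649
```

```bash
python3 - <<'E'
from h import *
from workcell import *
a=pickle.load(open("a.pkl","rb"))["scene"];c=capture("scene")
h=cv2.cvtColor(c["img"],cv2.COLOR_RGB2HSV);y=(h[...,0]>20)&(h[...,0]<30)&(h[...,1]>150)
y[:200]=0; y[300:]=0
print("flap z",np.percentile(cloud(c)[y][:,2],[5,50,95]),y.sum())
print("blue diff",np.abs(c["img"][225:280,180:225].astype(int)-a["img"][225:280,180:225]).mean())
print(state()["joint_vel"].round(3)); print(job_done())
E
```

```text
flap z [0.20420711 0.20646007 0.20861498] 2671
blue diff 2.2541414141414142
[0.001 0.003 0.002 0.004 0.002 0.001 0.001]
the job is handed in; nothing more can be done
None
```

The orange-collared bottle is in the reject box. I held it while pressing it through the flap and let go once practically all of it was below the box's top. The job was handed in at about 11.9 s.

**Last checks:**
- **Flap:** it is shut and level; its height matches the start (median z 0.206).
- **Orange bottle:** it is gone from the bench. After release, the wrist picture showed its collar down inside the box.
- **Blue bottle:** it has not moved; its picture is the same apart from noise.
- **Robot:** it is still and touching nothing, and the largest force reading I saw while pressing was about 14 N.

**What disagreed:**
- **Fingertip height:** the reported TCP was about 40 mm lower than the real fingertips. My first close went shut above the dome without disturbing the bottle. I re-measured with the wrist depth and gripped it properly at 39.5 mm.
- **Press force:** the 14 N was momentary and above the expected 4 to 10 N; it settled at once.
- **Gripper turn:** I put the bottle in with the gripper turned about 7° from the box axis, to keep the last joint away from its limit.

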